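# Scrap the rejected nuts through the reject box's spring flap

### The job

Tip the five rejected nuts from the metal scoop into the locked reject box: push its spring flap in with the scoop's lip, keeping the gripper itself off the box and the flap, and hold the flap open like that while the nuts pour through. Let the flap close again and set the empty scoop back down level on the rubber mat. Don't spill any nuts, and leave the relief valve, the wrench and the pressure gauge where they are.

Things in the scene. Friction and masses are not known exactly. Their poses are not given: they have to be found in the camera images.
- scoop: Open-fronted aluminium hand scoop, 150 to 290 g empty. Origin: centre line of its underside; x to the open lip, y across, z up. Flat floor 3 mm thick, x -75 to +90 mm, 60 mm wide outside (54 inside; can be gripped across it). Upright straight 3 mm side walls 42 mm high from x -75 to +20, falling straight to 24 mm at the lip. Rear wall 42 mm high. Balance point (empty) about x = -25 mm.
- scoop_lip (a point): Middle of the scoop's open front edge, on its underside (x = +90 mm of the scoop), axes as the scoop; there is no wall here. The inside is smooth and slightly oily: the nuts begin to slide at a tilt of 14 to 23 degrees and run out in about a second at 42 degrees.
- scoop_handle (a point): Free end of the scoop's round black handle, 16 mm thick, that rises backwards from the rear wall (x = -75, z = 28 mm) to here (x = -145, z = 46 mm of the scoop).
- nut1: Steel hex nut 1 of 5, 18 mm across flats, 21 mm across corners, 10 mm high, 17 g; lies flat in the rear two thirds of the scoop. Origin: centre of its underside, z up.
- nut2: Steel hex nut 2 of 5, 18 mm across flats, 21 mm across corners, 10 mm high, 17 g; lies flat in the rear two thirds of the scoop. Origin: centre of its underside, z up.
- nut3: Steel hex nut 3 of 5, 18 mm across flats, 21 mm across corners, 10 mm high, 17 g; lies flat in the rear two thirds of the scoop. Origin: centre of its underside, z up.
- nut4: Steel hex nut 4 of 5, 18 mm across flats, 21 mm across corners, 10 mm high, 17 g; lies flat in the rear two thirds of the scoop. Origin: centre of its underside, z up.
- nut5: Steel hex nut 5 of 5, 18 mm across flats, 21 mm across corners, 10 mm high, 17 g; lies flat in the rear two thirds of the scoop. Origin: centre of its underside, z up.
- reject_box: Locked blue sheet-steel box fixed to the bench, 220 mm deep (x), 200 wide (y), walls 3 mm, empty inside. Origin: centre of its underside; front faces -x. Front wall 125 mm high at x = -110; from there a face slopes up and back at 37 degrees from level to x = +10, z = 215 mm, then a level top to x = +110. The slope holds a 136 mm wide opening (about y = 0), closed by the flap.
- flap (a joint): Opening of the flap in rad: 0 closed (flush with the slope), 1.25 fully in. Bare metal plate 75 mm long up the slope, 130 mm wide, 3 mm thick, hinged along its upper edge at x = -26, z = 188 mm of the box; swings inward and down. A spring shuts it: about 1.4 N at its lower edge starts it, 3 to 4 N holds it at 1 rad.
- flap_edge (a point): Middle of the flap's lower edge, outer face; 75 mm from the hinge line. When closed at x = -86, z = 143 mm of the box.
- sill (a point): Middle of the lower rim of the opening, on the outer face of the slope, just below the closed flap's lower edge: x = -87.6, z = 141.8 mm of the box. Axes as the box; fixed.
- mat: Black rubber mat, 300 mm (x) by 200 mm (y), 4 mm thick, lying on the bench, fixed. Origin: centre of its underside.
- relief_valve: Brass relief valve standing on its round foot, 135 mm tall, 52 mm foot, side port to y = +38 mm. Origin: centre of its underside. A bystander.
- wrench: Steel open-ended wrench, 150 mm long, lying along its x. A bystander.
- gauge: Pressure gauge lying face up, 64 mm diameter, 28 mm high, brass stem to x = -56 mm. Origin: centre of its underside. A bystander.

How it is judged (in metres and radians):
On the way, in this order (a step that is already met when the one before it is completed fails the run):
1. the scoop is lifted clear of the mat with all five nuts in it (z of scoop in the frame of mat above 0.05 m and x of nut1 in the frame of scoop between -0.08 and 0.1 m and y of nut1 in the frame of scoop between -0.03 and 0.03 m and z of nut1 in the frame of scoop between -0.005 and 0.045 m and x of nut2 in the frame of scoop between -0.08 and 0.1 m and y of nut2 in the frame of scoop between -0.03 and 0.03 m and z of nut2 in the frame of scoop between -0.005 and 0.045 m and x of nut3 in the frame of scoop between -0.08 and 0.1 m and y of nut3 in the frame of scoop between -0.03 and 0.03 m and z of nut3 in the frame of scoop between -0.005 and 0.045 m and x of nut4 in the frame of scoop between -0.08 and 0.1 m and y of nut4 in the frame of scoop between -0.03 and 0.03 m and z of nut4 in the frame of scoop between -0.005 and 0.045 m and x of nut5 in the frame of scoop between -0.08 and 0.1 m and y of nut5 in the frame of scoop between -0.03 and 0.03 m and z of nut5 in the frame of scoop between -0.005 and 0.045 m), for 0.2 s.
2. the scoop presses the flap open (at least 0.35 rad) with its lip inside the opening (value of joint flap above 0.35 rad and contact force between scoop and reject_box above 0.2 N and x of scoop_lip in the frame of sill between 0 and 0.15 m and y of scoop_lip in the frame of sill between -0.065 and 0.065 m), for 0.1 s.
3. all five nuts have gone through into the box (x of nut1 in the frame of reject_box between -0.11 and 0.11 m and y of nut1 in the frame of reject_box between -0.1 and 0.1 m and z of nut1 in the frame of reject_box between -0.005 and 0.1 m and x of nut2 in the frame of reject_box between -0.11 and 0.11 m and y of nut2 in the frame of reject_box between -0.1 and 0.1 m and z of nut2 in the frame of reject_box between -0.005 and 0.1 m and x of nut3 in the frame of reject_box between -0.11 and 0.11 m and y of nut3 in the frame of reject_box between -0.1 and 0.1 m and z of nut3 in the frame of reject_box between -0.005 and 0.1 m and x of nut4 in the frame of reject_box between -0.11 and 0.11 m and y of nut4 in the frame of reject_box between -0.1 and 0.1 m and z of nut4 in the frame of reject_box between -0.005 and 0.1 m and x of nut5 in the frame of reject_box between -0.11 and 0.11 m and y of nut5 in the frame of reject_box between -0.1 and 0.1 m and z of nut5 in the frame of reject_box between -0.005 and 0.1 m), for 0.2 s.
At the end, for the whole second after the job is handed in: All five nuts lie inside the reject box (below 100 mm from its base), the flap has sprung shut (under 0.06 rad), and the scoop stands at rest and released on the mat, its underside within 5 mm of the mat's top, its origin over the mat, level within 0.1 rad (all of step 3 and x of scoop in the frame of mat between -0.15 and 0.15 m and y of scoop in the frame of mat between -0.1 and 0.1 m and z of scoop in the frame of mat between -0.002 and 0.009 m and angle between scoop's own z axis and vertical below 0.1 rad and value of joint flap below 0.06 rad and linear speed of scoop below 0.02 m/s and contact force between the fingers and scoop below 0.2 N); the robot touches nothing.
It fails at once if the gripper or arm touches the reject box or its flap (more than 1 N) (contact force between any of the fingers, the arm and reject_box above 1 N).
It fails at once if the relief valve, the wrench or the gauge is moved more than 20 mm, or the valve is tipped (distance of any of relief_valve, wrench, gauge from where it was at the start of the episode above 0.02 m or angle between relief_valve's own z axis and vertical above 0.3 rad).
It also fails if it takes over 67 s, if anything falls off the work surface, if the arm or the gripper's body presses on something with over 40 N, if the wrist force passes 120 N, or if a joint passes its speed limit or range.

### The arm

A 6-joint arm with a two-finger parallel gripper is mounted at the origin on the work surface. World frame = base frame: x ahead of the robot, y to its left, z up, the work surface at z = 0. Lengths are in m, angles in degrees, forces in N, time in s.
With the tool pointing down it reaches from about 0.3 to 0.75 m from the base axis. Payload 8.5 kg.
Tool frame: the origin (TCP) lies on the centre line of the jaws, within the pads' length; the fingertips stand 8 mm ahead of it and the grasp point (between the pads) lies 11 mm behind it; x points along the fingers, y is the direction in which the jaws open and shut, and the axes are right-handed (so a half turn about x gives the same grasp; the last joint's range is limited). The gripper opens to 85 mm and grips with 20 to 120 N. Pads are 22 mm wide; open, the fingers measure 114 mm over their backs; the gripper's body (76 mm by 85 mm) begins 54 mm behind the grasp point. The pads swing forward as they close: fully open they stand 13 mm farther back than shut.
Start: joints at [-80.518, 21.807, 74.336, -0, 83.858, -12.336], TCP at [0.204, -0.511, 0.217] pointing down, gripper open.
Joint ranges: [-178.18, 178.18], [-50.72, 133.34], [12.68, 142.11], [-81.47, 261.47], [9.98, 163.14], [-165.26, 165.26]. Speed limits (degrees/s): [136.94, 136.94, 180, 180, 180, 180].

### API

Orientations are given as a 3x3 rotation matrix whose columns are the frame's x, y, z axes.
In Python, from workcell import telemetry, viewer, hand_in gives the robot as it stands.
- The arm moves only by the shell command python3 -m jog 'ROWS'. ROWS is JSON, a list of rows, each a list of 7 numbers: the turn, a rotation vector about the tool's x, y, z as a fraction of full scale, then the shift along the tool's x, y, z as a fraction of full scale, then the gripper command: -1 is fully open, 1 is shut, values between are in proportion. A call has 1 to 20 rows; each row shifts and turns the commanded pose from where the row before left it, along the tool's axes as they then stand; what a row does not reach is not made up. Full scale, the value 1, is 60 cm for a shift and 0.12 rad for a turn. A row lasts 1/10 s, in which the tool goes at most 50 mm and 8.59 degrees, less where a joint would pass 70% of its speed; a pose out of reach is approached as far as the arm can. A call with a number of a shift or a turn outside -1 to 1 is refused whole. A call with a gripper value outside its range is refused whole. The fingers move at their own pace and stop on an object; the grip force is fixed at half the most. Time passes only in rows, so rows that do not move let the fingers close. It gives the time, the measured TCP pose, the force and the opening at its end, in the units of the state.
- telemetry.read_state(): the state, without advancing time (a new reading comes with each control period).
- viewer.snapshot(name): name is "scene" or "top" or "wrist"; returns a dict with "pixels" (384x512x3 uint8, red, green, blue), "fx", "fy", "cx", "cy" (pixels), "position" and "orientation" of the camera in the world. Camera axes: x right, y up, looking along -z (the intrinsics and any distortion apply to the point x, -y, -z); pixel columns grow to the right and rows downward; lengths in m; the calibration is good to about 2 mm. A picture is of the moment at which its call begins. There is no depth.
- hand_in(): hands the job in, once; it reports no verdict.
The state is a dict: "time": time; "qpos": joint angles; "joint_velocities": joint speeds; "tau": joint torques, N m; "eef_pos": TCP position; "eef_rot": TCP orientation; "contact_force": force on the tool from outside, world axes, zero at the start; "torque": the same for the moment, N m; "width": finger opening in m.
Only numpy, scipy, OpenCV 4.12 (cv2) and the standard library are available. Lean on these libraries where they do the work, as an engineer would, in place of code of your own. Each camera call takes 0.05 s, during which the arm holds its last target. There are 200 camera calls.

## Working session

There is one attempt and no reset: what is moved stays moved. The work goes in short steps, Python scripts to look and compute and a shell command to move; the robot and the scene stay as the last step left them, time stands still between calls to the robot, and variables do not carry over. Pictures are saved under pics/ and viewed, about 8 in all and at most 12, crops included, and the job is handed in when it is done.

```bash
ls; mkdir -p pics; python3 - <<'E'
from workcell import telemetry, viewer
import cv2,json,numpy as np
for n in("scene","top"):
    s=viewer.snapshot(n); cv2.imwrite(f"pics/{n}0.png",s["pixels"][:,:,::-1])
    np.save(f"pics/{n}0.npy",s,allow_pickle=True)
    print({k:np.round(v,4).tolist() for k,v in s.items() if k!="pixels"})
print(telemetry.read_state())
E
```

```text
pics
{'fx': 450.6697, 'fy': 450.6697, 'cx': 261.8211, 'cy': 189.026, 'position': [0.4999, 0.3019, 1.0717], 'orientation': [[-0.9421, 0.3146, -0.1162], [-0.3354, -0.8845, 0.3243], [-0.0007, 0.3444, 0.9388]]}
{'fx': 419.2454, 'fy': 419.2454, 'cx': 248.9421, 'cy': 189.5702, 'position': [0.5385, 0.0081, 1.0429], 'orientation': [[0.0126, 0.9985, -0.0525], [-0.9996, 0.0139, 0.0241], [0.0248, 0.0522, 0.9983]]}
{'time': 0.1, 'qpos': array([-8.05199720e+01,  2.18374536e+01,  7.43796431e+01, -1.84755015e-04,
        8.38587183e+01, -1.23383353e+01]), 'joint_velocities': array([ 0.00695766, -0.06923559, -0.10145177,  0.04801697,  0.03144403,
        0.06625123]), 'tau': array([ 4.16032097e-03, -4.49216366e+01, -2.31659836e+01, -1.46085699e-04,
        3.59459380e-03, -2.18051667e-06]), 'eef_pos': array([ 0.20434213, -0.51032411,  0.21667502]), 'eef_rot': array([[-2.21101660e-04,  3.71665577e-01, -9.28366657e-01],
       [ 1.30462086e-03, -9.28365783e-01, -3.71665537e-01],
       [-9.99999125e-01, -1.29334238e-03, -2.79619450e-04]]), 'contact_force': array([-0.07284616, -1.26737264, -0.79902314]), 'torque': array([-0.01494998, -0.01242942,  0.03389839]), 'width': 0.08562497982357223}
```

View pics/scene0.png

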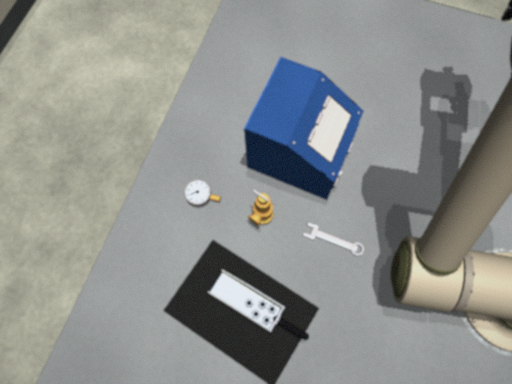

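View pics/top0.png

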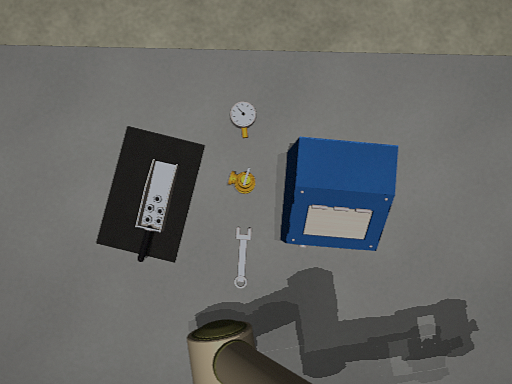

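```bash
cat > h.py <<'E'
import cv2,numpy as np
from scipy.spatial.transform import Rotation as R
def ray(s,uv,z):
    uv=np.atleast_2d(uv).astype(float)
    d=np.c_[(uv[:,0]-s["cx"])/s["fx"],-(uv[:,1]-s["cy"])/s["fy"],-np.ones(len(uv))]@np.array(s["orientation"]).T
    p=np.array(s["position"]); return p+d*((np.broadcast_to(z,len(uv))-p[2])/d[:,2])[:,None]
def load(n): return np.load(f"pics/{n}.npy",allow_pickle=True).item()
def proj(s,P):
    c=(np.atleast_2d(P)-s["position"])@np.array(s["orientation"])
    return np.c_[s["cx"]-s["fx"]*c[:,0]/c[:,2], s["cy"]+s["fy"]*c[:,1]/c[:,2]]
E
python3 - <<'E'
from h import *
out=[]
for n,box,fl in(("scene0",(190,255,300,345),(295,85,365,170)),("top0",(125,145,190,240),(295,195,380,250))):
    s=load(n); im=s["pixels"]; 
    for nm,b in(("scoop",box),("flap",fl)):
        x0,y0,x1,y1=b; c=im[y0:y1,x0:x1].astype(int)
        m=((c.min(2)>(110 if nm=="scoop" else 130))).astype(np.uint8)
        if nm=="scoop":
            m=cv2.morphologyEx(m,cv2.MORPH_CLOSE,np.ones((5,5)))
        k,_=cv2.findContours(m,0,2); k=max(k,key=cv2.contourArea)+[x0,y0]
        q=cv2.approxPolyN(k,4,ensure_convex=True).reshape(-1,2)
        print(n,nm,cv2.contourArea(k),q.tolist(),cv2.minAreaRect(k))
    # mat: dark
    m=(im.max(2)<50).astype(np.uint8); m[:, 330:]=0; m[:120]=0
    k,_=cv2.findContours(cv2.morphologyEx(m,cv2.MORPH_CLOSE,np.ones((9,9))),0,2); k=max(k,key=cv2.contourArea)
    r=cv2.minAreaRect(k);P=cv2.approxPolyN(k,4,ensure_convex=True).reshape(-1,2)
    print("mat",np.round(ray(s,P,.004),3).tolist())
    x0,y0,x1,y1=box
    out.append(cv2.resize(im[y0:y1,x0:x1],(395,580) if n=="top0" else (395,325),interpolation=cv2.INTER_CUBIC))
h=np.zeros((580,790,3),np.uint8); h[:325,:395]=out[0]; h[:,395:]=out[1]
cv2.imwrite("pics/crop1.png",h[:,:,::-1])
E
```

```text
scene0 scoop 2056.5 [[287, 307], [270, 332], [207, 292], [223, 268]] ((246.76620483398438, 299.7944641113281), (75.02330017089844, 29.46453857421875), 32.106258392333984)
scene0 flap 1507.0 [[351, 115], [331, 163], [306, 142], [328, 94]] ((328.91961669921875, 128.4636993408203), (30.92780303955078, 59.23908996582031), 24.304548263549805)
mat [[0.396, 0.17, 0.004], [0.457, 0.359, 0.004], [0.742, 0.287, 0.004], [0.698, 0.099, 0.004]]
top0 scoop 1694.0 [[177, 164], [160, 233], [135, 226], [151, 158]] ((155.58824157714844, 195.14706420898438), (26.436382293701172, 70.82039642333984), 14.03624439239502)
top0 flap 1618.5 [[372, 210], [363, 238], [303, 234], [309, 204]] ((337.5318908691406, 221.6332244873047), (64.84225463867188, 29.410751342773438), 4.969740867614746)
mat [[0.703, 0.096, 0.004], [0.381, 0.171, 0.004], [0.457, 0.355, 0.004], [0.747, 0.288, 0.004]]
```

View pics/crop1.png

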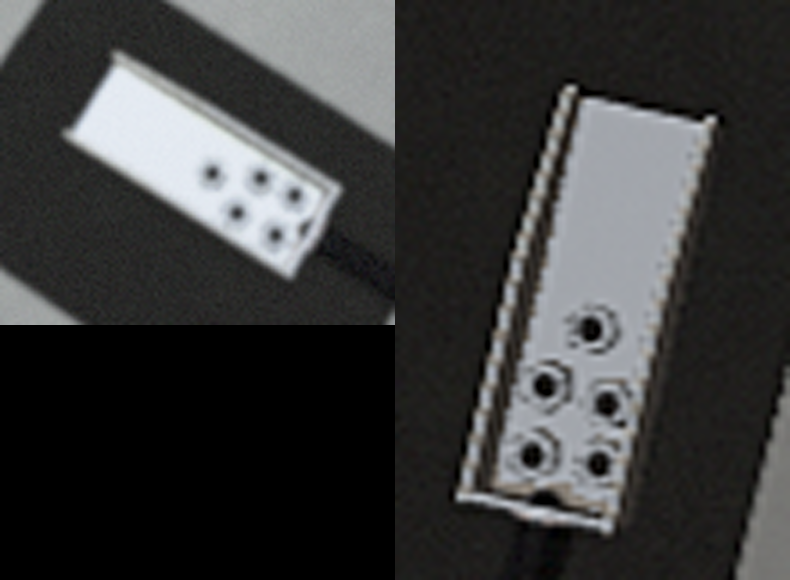

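```bash
python3 - <<'E'
from h import *
for n,off,sc,lip,rear,fl in(("top0",(125,145),(395/65,580/95),[(570,92),(715,122)],[(460,495),(612,528)],[(309,204),(372.,210),(303,234),(363,238)]),
  ("scene0",(190,255),(395/110,325/90),[(118,57),(68,135)],[(338,188),(293,273)],[(328,94),(306,142),(351,115),(331,163)])):
    s=load(n); f=lambda p:np.array(p)/sc+off-.5
    L=ray(s,f(lip),.028);B=ray(s,f(rear),.046)
    l,b=L.mean(0),B.mean(0); d=(l-b)[:2]
    yaw=np.degrees(np.arctan2(d[1],d[0])); u=d/np.hypot(*d)
    print(n,"L",L.round(3).tolist(),"B",B.round(3).tolist(),"len",np.hypot(*d),"yaw",yaw,"origin",(b[:2]+u*.075).round(4),(l[:2]-u*.09).round(4))
    F=ray(s,np.array(fl),[.188,.188,.143,.143]); 
    print("flap",F.round(3).tolist())
    t,bm=F[:2].mean(0),F[2:].mean(0); 
    for a,bb in((0,1),(2,3)):
        e=F[a]-F[bb]; print(" edge yaw",np.degrees(np.arctan2(-e[0],e[1])),np.hypot(*e[:2]))
    print(" t",t," b",bm)
E
```

```text
top0 L [[0.664, 0.059, 0.028], [0.653, 0.001, 0.028]] B [[0.504, 0.098, 0.046], [0.492, 0.039, 0.046]] len 0.1648224127326768 yaw -13.571004607066168 origin [0.571  0.0509] [0.5708 0.051 ]
flap [[0.556, -0.136, 0.188], [0.545, -0.266, 0.188], [0.492, -0.131, 0.143], [0.485, -0.26, 0.143]]
 edge yaw -4.673176092643803 0.13028317965006736
 edge yaw -3.1396862252305002 0.12978924477767673
 t [ 0.55031867 -0.20081537  0.188     ]  b [ 0.48847783 -0.19567351  0.143     ]
scene0 L [[0.648, 0.161, 0.028], [0.66, 0.217, 0.028]] B [[0.488, 0.192, 0.046], [0.498, 0.249, 0.046]] len 0.16364931640768796 yaw -11.156271397575921 origin [0.5669 0.206 ] [0.5656 0.2063]
flap [[0.545, -0.269, 0.188], [0.555, -0.138, 0.188], [0.48, -0.262, 0.143], [0.49, -0.129, 0.143]]
 edge yaw 175.48137504953735 0.13182387324371522
 edge yaw 176.04974089233326 0.13305398094106383
 t [ 0.55014193 -0.20369132  0.188     ]  b [ 0.48492819 -0.19580759  0.143     ]
```

```bash
python3 - <<'E'
from h import *
s=load("top0"); f=lambda p:(np.array(p)-[395,0])/(395/65,580/95)+(125,145)-.5
L=ray(s,f([(570,92),(715,122)]),.028);B=ray(s,f([(460,495),(612,528)]),.046)
l,b=L.mean(0),B.mean(0); d=(l-b)[:2];u=d/np.hypot(*d)
print(L,B,np.hypot(*d),np.degrees(np.arctan2(d[1],d[0])),b[:2]+u*.075,l[:2]-u*.09)
for n,q in(("gauge",[(243,113)]),("valve",[(246,182)]),("wr",[(243,230),(240,286)])): print(n,ray(s,np.array(q),0.01).round(3))
s=load("scene0");print("valve",ray(s,[(262,220)],.0))
E
```

```text
[[0.66137824 0.21597679 0.028     ]
 [0.6503209  0.15820657 0.028     ]] [[0.50230156 0.25086947 0.046     ]
 [0.49029306 0.19194791 0.046     ]] 0.16320104406293784 -12.138437830222871 [0.56962049 0.20563811] [0.56786175 0.20601638]
gauge [[0.784 0.    0.01 ]]
valve [[ 0.611 -0.009  0.01 ]]
wr [[ 0.493 -0.004  0.01 ]
 [ 0.357  0.002  0.01 ]]
valve [[0.60475297 0.00836617 0.        ]]
```

```bash
cat >> h.py <<'E'
from workcell import telemetry
SC=0.6; TS=np.degrees(.12)
def tool(yaw,tilt,lean=15):  # tool orientation for scoop heading yaw, nose-down tilt
    S=R.from_euler("ZY",[yaw,tilt],degrees=True).as_matrix()
    a=np.radians(lean); x=np.array([np.sin(a),0,-np.cos(a)]); y=np.array([0,-1,0]); return S@np.c_[x,y,np.cross(x,y)]
def tcp(lip,yaw,tilt,xs=-.05,zs=.028,lean=15): # TCP for a desired scoop_lip position
    S=R.from_euler("ZY",[yaw,tilt],degrees=True).as_matrix()
    return np.array(lip)+S@np.array([xs-.09,0,zs])+.011*tool(yaw,tilt,lean)[:,0]
def delta(p,T):
    s=telemetry.read_state(); Rc=s["eef_rot"]
    rv=R.from_matrix(Rc.T@T).as_rotvec(degrees=True)
    print("t",s["time"],"pos",s["eef_pos"].round(4),"w",round(s["width"],4),"F",s["contact_force"].round(1),"q",s["qpos"].round(0))
    print(" turn scale",(rv/TS).round(3)," shift scale (tool now)",(Rc.T@(p-s["eef_pos"])/SC).round(4),"(target tool)",(T.T@(p-s["eef_pos"])/SC).round(4))
E
python3 -m jog '[[0.97,0,0,0,0,0,-1],[0.97,0,0,0,0,0,-1],[0.97,0,0,0,0,0,-1],[0.97,0,0,0,0,0,-1],[0.97,0,0,0,0,0,-1],[0,0.73,0,0,0,0,-1],[0,0.73,0,0,0,0,-1],[0,0.73,0,0,0,0,-1],[0,0,0,0,0,0,-1]]'
python3 - <<'E'
from h import *
u=R.from_euler("Z",-11.7,degrees=True).as_matrix()@[.09,0,0]
g=tcp(np.array([.568,.206,.004])+u,-11.7,0); T=tool(-11.7,0); print(g)
delta(g-.12*T[:,0],T)
E
```

```text
time: 1.0
eef_pos: [0.2031, -0.5102, 0.2167]
eef_rot: [[0.255, -0.202, -0.946], [-0.051, -0.979, 0.196], [-0.966, -0.002, -0.26]]
contact_force: [-0.4, -0.0, 0.3]
width: 0.0859
[0.52182672 0.21556203 0.02137482]
t 1.0 pos [ 0.2031 -0.5102  0.2167] w 0.0859 F [-0.4 -0.   0.3] q [-88.  19.  81.  15.  77.  11.]
 turn scale [ 0.002 -0.012  0.014]  shift scale (tool now) [ 0.188  -1.2918 -0.1812] (target tool) [ 0.1855 -1.2922 -0.1812]
```

```bash
python3 -m jog '[[0,0,0,0.01,-0.068,-0.0095,-1],[0,0,0,0.01,-0.068,-0.0095,-1],[0,0,0,0.01,-0.068,-0.0095,-1],[0,0,0,0.01,-0.068,-0.0095,-1],[0,0,0,0.01,-0.068,-0.0095,-1],[0,0,0,0.01,-0.068,-0.0095,-1],[0,0,0,0.01,-0.068,-0.0095,-1],[0,0,0,0.01,-0.068,-0.0095,-1],[0,0,0,0.01,-0.068,-0.0095,-1],[0,0,0,0.01,-0.068,-0.0095,-1],[0,0,0,0.01,-0.068,-0.0095,-1],[0,0,0,0.01,-0.068,-0.0095,-1],[0,0,0,0.01,-0.068,-0.0095,-1],[0,0,0,0.01,-0.068,-0.0095,-1],[0,0,0,0.01,-0.068,-0.0095,-1],[0,0,0,0.01,-0.068,-0.0095,-1],[0,0,0,0.01,-0.068,-0.0095,-1],[0,0,0,0.01,-0.068,-0.0095,-1],[0,0,0,0.01,-0.068,-0.0095,-1],[0,0,0,0,0,0,-1]]'
python3 - <<'E'
from h import *
from workcell import viewer
u=R.from_euler("Z",-11.7,degrees=True).as_matrix()@[.09,0,0]
g=tcp(np.array([.568,.206,.004])+u,-11.7,0); T=tool(-11.7,0)
s=viewer.snapshot("wrist"); np.save("pics/wrist1.npy",s,allow_pickle=True)
im=s["pixels"][:,:,::-1].copy()
S=R.from_euler("Z",-11.7,degrees=True).as_matrix()
P=np.array([[-.075,.03,.042],[-.075,-.03,.042],[.09,.03,.024],[.09,-.03,.024],[-.145,0,.046]])@S.T+[.568,.206,.004]
for p in proj(s,P): cv2.circle(im,tuple(int(v) for v in p),3,(0,0,255),1)
cv2.imwrite("pics/wrist1.png",im)
delta(g,T)
E
```

```text
time: 3.0
eef_pos: [0.4919, 0.2262, 0.1346]
eef_rot: [[0.255, -0.195, -0.947], [-0.052, -0.981, 0.188], [-0.965, 0.001, -0.26]]
contact_force: [-0.2, -0.5, 0.3]
width: 0.0856
t 3.05 pos [0.491  0.2243 0.1346] w 0.0858 F [-0.7  0.3  0. ] q [ 15.  21.  93.  -9.  53. 121.]
 turn scale [ 0.058 -0.007  0.002]  shift scale (tool now) [ 0.1961  0.0039 -0.0024] (target tool) [ 0.1961  0.0038 -0.0026]
```

View pics/wrist1.png

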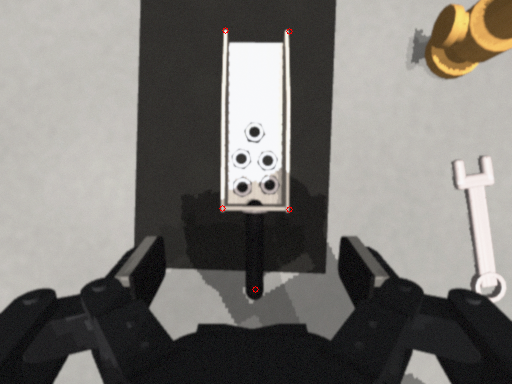

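Wrist view: the predicted scoop corners (225,31), (288,31), (222,208), (289,208) fall on the actual corners, so the pose is confirmed. Descending and gripping.

```bash
python3 -m jog '[[0.058,0,0,0.04,0.004,-0.0025,-1],[0,0,0,0.04,0,0,-1],[0,0,0,0.04,0,0,-1],[0,0,0,0.04,0,0,-1],[0,0,0,0.024,0,0,-1],[0,0,0,0.012,0,0,-1],[0,0,0,0,0,0,-1],[0,0,0,0,0,0,0],[0,0,0,0,0,0,0.5],[0,0,0,0,0,0,1],[0,0,0,0,0,0,1],[0,0,0,0,0,0,1],[0,0,0,0,0,0,1],[0,0,0,0,0,0,1],[0,0,0,0,0,0,1],[0,0,0,0,0,0,1]]'
python3 - <<'E'
from h import *
T=tool(-11.7,0); delta(np.array([.5218,.2156,.0214]),T)
E
```

```text
time: 4.65
eef_pos: [0.5221, 0.2137, 0.0237]
eef_rot: [[0.257, -0.206, -0.944], [-0.051, -0.979, 0.199], [-0.965, -0.003, -0.262]]
contact_force: [-2.5, 0.1, 6.6]
width: 0.0577
t 4.65 pos [0.5221 0.2137 0.0237] w 0.0577 F [-2.5  0.1  6.6] q [ 13.  32.  97. -10.  38. 123.]
 turn scale [-0.031 -0.029  0.014]  shift scale (tool now) [ 0.0034 -0.0031  0.0021] (target tool) [ 0.0034 -0.0031  0.0021]
```

```bash
python3 -m jog '[[0,0,0,-0.006,0,-0.0017,1],[0,0,0,-0.013,0,-0.0035,1],[0,0,0,-0.024,0,-0.0065,1],[0,0,0,-0.032,0,-0.0087,1],[0,0,0,-0.032,0,-0.0087,1],[0,0,0,-0.032,0,-0.0087,1],[0,0,0,-0.032,0,-0.0087,1],[0,0,0,-0.032,0,-0.0087,1],[0,0,0,-0.032,0,-0.0087,1],[0,0,0,-0.032,0,-0.0087,1],[0,0,0,-0.024,0,-0.0065,1],[0,0,0,-0.013,0,-0.0035,1],[0,0,0,0,0,0,1],[0,0,0,0,0,0,1]]'
python3 - <<'E'
from h import *
from workcell import viewer
s=viewer.snapshot("wrist"); np.save("pics/wrist2.npy",s,allow_pickle=True)
st=telemetry.read_state()
# predicted scoop from nominal grasp
S=R.from_euler("Z",-11.7,degrees=True).as_matrix(); A=tool(-11.7,0)
off=np.array([.568,.206,.004])-np.array([.5221,.2137,.0237])  # at grasp
Rg=np.array([[0.257,-0.206,-0.944],[-0.051,-0.979,0.199],[-0.965,-0.003,-0.262]])
np.savez("grasp.npz",t=Rg.T@off,R=Rg.T@S)
So=st["eef_rot"]@Rg.T@S; o=st["eef_pos"]+st["eef_rot"]@Rg.T@off
print("scoop pred",o.round(4),R.from_matrix(So).as_euler("ZYX",degrees=True).round(1))
P=np.array([[-.075,.03,.042],[-.075,-.03,.042],[.09,.03,.024],[.09,-.03,.024],[.09,-.03,0],[.09,.03,0]])@So.T+o
im=s["pixels"][:,:,::-1].copy()
for p in proj(s,P): cv2.circle(im,tuple(int(v) for v in p),3,(0,0,255),1)
cv2.imwrite("pics/wrist2.png",im)
delta(st["eef_pos"],A)
E
```

```text
time: 6.05
eef_pos: [0.5216, 0.2129, 0.2104]
eef_rot: [[0.253, -0.206, -0.945], [-0.052, -0.978, 0.2], [-0.966, -0.001, -0.258]]
contact_force: [-1.0, 0.8, -3.1]
width: 0.0577
scoop pred [0.5674 0.2051 0.1902] [-11.7   0.2  -0.1]
t 6.1 pos [0.5216 0.2128 0.2101] w 0.0575 F [ 0.3  0.3 -4. ] q [ 13.  18.  83.  -7.  66. 117.]
 turn scale [-0.033  0.007 -0.   ]  shift scale (tool now) [0. 0. 0.] (target tool) [0. 0. 0.]
```

View pics/wrist2.png

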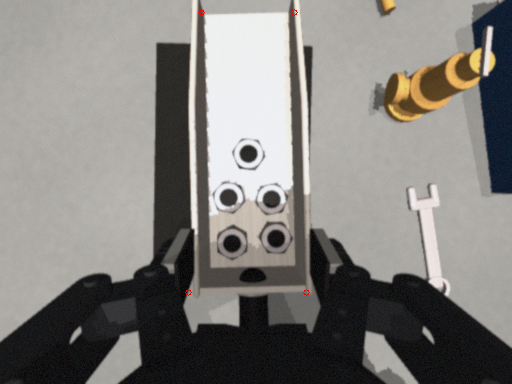

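```bash
cat >> h.py <<'E'
BO=np.array([.576,-.204,0]);BY=-4.5
def goal(lipbox,tilt,yaw=BY,verbose=True):
    g=np.load("grasp.npz"); S=R.from_euler("ZY",[yaw,tilt],degrees=True).as_matrix()
    lip=BO+R.from_euler("Z",BY,degrees=True).as_matrix()@np.array(lipbox)
    T=S@g["R"].T; return lip-S@[.09,0,0]-T@g["t"],T
def scoop():
    g=np.load("grasp.npz"); s=telemetry.read_state(); S=s["eef_rot"]@g["R"]; o=s["eef_pos"]+s["eef_rot"]@g["t"]
    B=R.from_euler("Z",BY,degrees=True).as_matrix()
    print("lip in box",(B.T@(o+S@[.09,0,0]-BO)).round(4),"yaw,tilt,roll",R.from_matrix(S).as_euler("ZYX",degrees=True).round(1))
E
python3 - <<'E'
from h import *
p,T=goal([-.125,0,.155],0); print(p); scoop(); delta(p,T); p[2]+=.1; delta(p,T)
E
```

```text
[ 0.31518462 -0.18526928  0.17470041]
lip in box [0.0485 0.3958 0.1898] yaw,tilt,roll [-11.7   0.2  -0.1]
t 6.1 pos [0.5216 0.2128 0.2101] w 0.0575 F [ 0.3  0.3 -4. ] q [ 13.  18.  83.  -7.  66. 117.]
 turn scale [-1.013  0.033 -0.29 ]  shift scale (tool now) [0.0049 0.7203 0.2078] (target tool) [-0.0207  0.6898  0.2937]
t 6.1 pos [0.5216 0.2128 0.2101] w 0.0575 F [ 0.3  0.3 -4. ] q [ 13.  18.  83.  -7.  66. 117.]
 turn scale [-1.013  0.033 -0.29 ]  shift scale (tool now) [-0.1562  0.7201  0.1648] (target tool) [-0.1816  0.6893  0.25  ]
```

```bash
python3 -m jog '[[0,0,0,-0.012,0,-0.0033,1],[0,0,0,-0.024,0,-0.0065,1],[0,0,0,-0.03,0,-0.008,1],[0,0,0,-0.024,0,-0.0065,1],[0,0,0,-0.014,0,-0.0035,1],[-0.12,0.005,-0.035,0,0,0,1],[-0.25,0.008,-0.07,0,0,0,1],[-0.27,0.008,-0.08,0,0,0,1],[-0.25,0.008,-0.07,0,0,0,1],[-0.12,0.004,-0.035,0,0,0,1],[0,0,0,-0.001,0.009,0.0035,1],[0,0,0,-0.002,0.018,0.007,1],[0,0,0,-0.003,0.027,0.0105,1],[0,0,0,-0.0035,0.034,0.0137,1],[0,0,0,-0.0035,0.034,0.0137,1],[0,0,0,-0.0035,0.034,0.0137,1],[0,0,0,-0.0035,0.034,0.0137,1],[0,0,0,-0.0035,0.034,0.0137,1],[0,0,0,-0.0035,0.034,0.0137,1],[0,0,0,-0.0035,0.034,0.0137,1]]'
python3 - <<'E'
from h import *
p,T=goal([-.125,0,.155],0); scoop(); p[2]+=.1; delta(p,T)
E
```

```text
time: 8.1
eef_pos: [0.4342, 0.0431, 0.2741]
eef_rot: [[0.263, -0.082, -0.961], [-0.019, -0.997, 0.08], [-0.965, -0.003, -0.264]]
contact_force: [0.7, 0.4, -3.9]
width: 0.0576
lip in box [-0.0242  0.2369  0.2547] yaw,tilt,roll [-4.5 -0.1  0. ]
t 8.1 pos [0.4342 0.0431 0.2741] w 0.0576 F [ 0.7  0.4 -3.9] q [-11.   1.  94.   2.  70.  83.]
 turn scale [-0.007 -0.017 -0.   ]  shift scale (tool now) [-0.0461  0.3956  0.1599] (target tool) [-0.0457  0.3957  0.1604]
```

```bash
python3 -m jog '[[0,0,0,-0.0035,0.034,0.0137,1],[0,0,0,-0.0035,0.034,0.0137,1],[0,0,0,-0.0035,0.034,0.0137,1],[0,0,0,-0.0035,0.034,0.0137,1],[0,0,0,-0.0035,0.034,0.0137,1],[0,0,0,-0.0035,0.034,0.0137,1],[0,0,0,-0.0035,0.034,0.0137,1],[0,0,0,-0.0035,0.034,0.0137,1],[0,0,0,-0.0035,0.034,0.0137,1],[0,0,0,-0.0035,0.026,0.0105,1],[0,0,0,-0.002,0.018,0.007,1],[0,0,0,-0.001,0.009,0.0035,1],[0,0,0,0,0,0,1],[0,0,0,0,0,0,1]]'
python3 - <<'E'
from h import *
p,T=goal([-.125,0,.155],0); scoop(); delta(p,T)
E
```

```text
time: 9.5
eef_pos: [0.3284, -0.1628, 0.2725]
eef_rot: [[0.263, -0.082, -0.961], [-0.018, -0.997, 0.08], [-0.965, -0.004, -0.264]]
contact_force: [0.2, -0.2, -3.9]
width: 0.0574
lip in box [-0.1135  0.0234  0.2531] yaw,tilt,roll [-4.5 -0.1  0. ]
t 9.5 pos [ 0.3284 -0.1628  0.2725] w 0.0574 F [ 0.2 -0.2 -3.9] q [-55.  -7. 101.  12.  76.  38.]
 turn scale [-0.005 -0.017  0.003]  shift scale (tool now) [0.1521 0.0397 0.0613] (target tool) [0.1522 0.0396 0.061 ]
```

```bash
python3 -m jog '[[0,0,0,0.008,0.003,0.004,1],[0,0,0,0.018,0.006,0.008,1],[0,0,0,0.025,0.0065,0.01,1],[0,0,0,0.025,0.0065,0.01,1],[0,0,0,0.025,0.006,0.01,1],[0,0,0,0.025,0.006,0.01,1],[0,0,0,0.018,0.004,0.006,1],[0,0,0,0.008,0.002,0.003,1],[0,0,0,0,0,0,1],[0,0,0,0,0,0,1]]'
python3 - <<'E'
from h import *
from workcell import viewer
s=viewer.snapshot("scene")
scoop()
for l,t in(([-.08,0,.150],0),([-.042,0,.149],0),([-.045,0,.125],25),([-.042,0,.092],50)):
    delta(*goal(l,t))
c=s["pixels"][40:240,220:490,::-1]; cv2.imwrite("pics/s2.png",cv2.resize(c,None,fx=2.9,fy=2.9,interpolation=2))
E
```

```text
time: 10.5
eef_pos: [0.3157, -0.1858, 0.1752]
eef_rot: [[0.264, -0.081, -0.961], [-0.019, -0.997, 0.079], [-0.964, -0.003, -0.264]]
contact_force: [0.5, 0.5, -2.6]
width: 0.0571
lip in box [-0.1244 -0.0006  0.156 ] yaw,tilt,roll [-4.5 -0.2 -0. ]
t 10.55 pos [ 0.3157 -0.1859  0.1753] w 0.0573 F [-0.3  0.4 -2.2] q [-59.  -0. 113.  15.  59.  29.]
 turn scale [ 0.001 -0.022 -0.002]  shift scale (tool now) [ 0.0287 -0.0012 -0.0689] (target tool) [ 0.0285 -0.0012 -0.069 ]
t 10.55 pos [ 0.3157 -0.1859  0.1753] w 0.0573 F [-0.3  0.4 -2.2] q [-59.  -0. 113.  15.  59.  29.]
 turn scale [ 0.001 -0.022 -0.002]  shift scale (tool now) [ 0.047  -0.0013 -0.1296] (target tool) [ 0.0467 -0.0014 -0.1296]
t 10.55 pos [ 0.3157 -0.1859  0.1753] w 0.0573 F [-0.3  0.4 -2.2] q [-59.  -0. 113.  15.  59.  29.]
 turn scale [ 0.008 -3.658  0.012]  shift scale (tool now) [ 0.0039 -0.0016 -0.1727] (target tool) [-0.0699 -0.0017 -0.1579]
t 10.55 pos [ 0.3157 -0.1859  0.1753] w 0.0573 F [-0.3  0.4 -2.2] q [-59.  -0. 113.  15.  59.  29.]
 turn scale [ 0.015 -7.294  0.025]  shift scale (tool now) [ 0.0101 -0.0018 -0.25  ] (target tool) [-0.1855 -0.002  -0.1679]
```

View pics/s2.png

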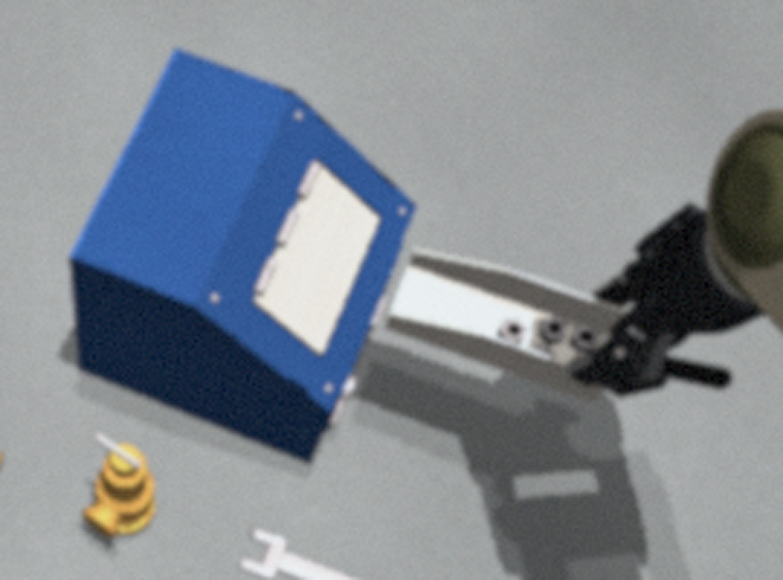

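```bash
python3 -m jog '[[0,0,0,0.002,0,-0.005,1],[0,0,0,0.0045,0,-0.011,1],[0,0,0,0.0055,-0.001,-0.0135,1],[0,0,0,0.0055,0,-0.0135,1],[0,0,0,0.0055,0,-0.0135,1],[0,0,0,0.0045,0,-0.011,1],[0,0,0,0.0035,0,-0.01,1],[0,0,0,0.003,0,-0.01,1],[0,0,0,0.003,0,-0.01,1],[0,0,0,0.003,0,-0.01,1],[0,0,0,0.003,0,-0.01,1],[0,0,0,0.003,0,-0.008,1],[0,0,0,0,0,-0.004,1],[0,0,0,0,0,0,1],[0,0,0,0,0,0,1]]'
python3 - <<'E'
from h import *
scoop()
for l,t in(([-.042,0,.149],0),([-.05,0,.125],25),([-.042,0,.092],50)): delta(*goal(l,t))
E
```

```text
time: 12.05
eef_pos: [0.3972, -0.1917, 0.1686]
eef_rot: [[0.263, -0.082, -0.961], [-0.018, -0.997, 0.08], [-0.965, -0.004, -0.263]]
contact_force: [-4.6, 0.5, -2.9]
width: 0.0572
lip in box [-0.0427 -0.      0.1491] yaw,tilt,roll [-4.5 -0.1  0.1]
t 12.05 pos [ 0.3972 -0.1917  0.1686] w 0.0572 F [-4.6  0.5 -2.9] q [-48.   8. 105.  13.  57.  41.]
 turn scale [-0.004 -0.012  0.007]  shift scale (tool now) [ 0.0002 -0.     -0.0012] (target tool) [ 0.0002 -0.     -0.0012]
t 12.05 pos [ 0.3972 -0.1917  0.1686] w 0.0572 F [-4.6  0.5 -2.9] q [-48.   8. 105.  13.  57.  41.]
 turn scale [ 0.006 -3.648  0.021]  shift scale (tool now) [-0.0452 -0.0003 -0.0362] (target tool) [-0.0563 -0.0002 -0.0136]
t 12.05 pos [ 0.3972 -0.1917  0.1686] w 0.0572 F [-4.6  0.5 -2.9] q [-48.   8. 105.  13.  57.  41.]
 turn scale [ 0.015 -7.284  0.035]  shift scale (tool now) [-0.0369 -0.0006 -0.1216] (target tool) [-0.117  -0.0005 -0.0497]
```

```bash
cat >> h.py <<'E'
def plan(start,end,N):
    p0,T0=start; p1,T1=end; g=np.load("grasp.npz"); B=R.from_euler("Z",BY,degrees=True).as_matrix()
    w=R.from_matrix(T0.T@T1).as_rotvec()/N; Rw=R.from_rotvec(w).as_matrix(); M=sum(np.linalg.matrix_power(Rw,k) for k in range(N))
    d=np.linalg.solve(M,T0.T@(p1-p0)); print("N",N,"turn",(w/.12).round(3),"shift",(d/SC).round(4))
    p,T=p0,T0
    for k in range(N):
        p=p+T@d;T=T@Rw; S=T@g["R"]; l=B.T@(p+T@g["t"]+S@[.09,0,0]-BO); n=B.T@S[:,2]
        print("  lip",l.round(4),"sill clr %.4f hinge %.4f"%(-n@(np.array([-.0876,0,.1418])-l),n@(np.array([-.026,0,.188])-l)))
E
python3 - <<'E'
from h import *
s=telemetry.read_state(); a=(s["eef_pos"],s["eef_rot"]); b=goal([-.05,0,.132],25); c=goal([-.040,0,.0945],50)
plan(a,b,9); plan(b,c,9)
E
```

```text
N 9 turn [ 0.001 -0.405  0.002] shift [-0.0071 -0.     -0.0031]
  lip [-0.0431 -0.      0.1471] sill clr 0.0074 hinge 0.0417
  lip [-0.0437 -0.      0.1451] sill clr 0.0075 hinge 0.0444
  lip [-0.0443 -0.      0.1431] sill clr 0.0075 hinge 0.0471
  lip [-0.045  -0.      0.1411] sill clr 0.0075 hinge 0.0497
  lip [-0.0458 -0.      0.1392] sill clr 0.0075 hinge 0.0521
  lip [-0.0467 -0.      0.1373] sill clr 0.0074 hinge 0.0545
  lip [-0.0477  0.      0.1355] sill clr 0.0073 hinge 0.0567
  lip [-0.0488  0.      0.1337] sill clr 0.0072 hinge 0.0589
  lip [-0.05   0.     0.132] sill clr 0.0070 hinge 0.0609
N 9 turn [ 0.001 -0.404  0.001] shift [-0.0042 -0.     -0.0089]
  lip [-0.0481  0.      0.1281] sill clr 0.0063 hinge 0.0633
  lip [-0.0464  0.      0.1241] sill clr 0.0057 hinge 0.0654
  lip [-0.0449  0.      0.1201] sill clr 0.0053 hinge 0.0672
  lip [-0.0436  0.      0.1159] sill clr 0.0050 hinge 0.0686
  lip [-0.0425  0.      0.1117] sill clr 0.0049 hinge 0.0697
  lip [-4.160e-02  1.000e-04  1.075e-01] sill clr 0.0050 hinge 0.0705
  lip [-4.090e-02  1.000e-04  1.032e-01] sill clr 0.0052 hinge 0.0710
  lip [-0.0404  0.0001  0.0989] sill clr 0.0055 hinge 0.0711
  lip [-0.0401  0.0001  0.0945] sill clr 0.0060 hinge 0.0709
```

```bash
python3 -m jog '[[0,-0.405,0,-0.0071,0,-0.0031,1],[0,-0.405,0,-0.0071,0,-0.0031,1],[0,-0.405,0,-0.0071,0,-0.0031,1],[0,-0.405,0,-0.0071,0,-0.0031,1],[0,-0.405,0,-0.0071,0,-0.0031,1],[0,-0.405,0,-0.0071,0,-0.0031,1],[0,-0.405,0,-0.0071,0,-0.0031,1],[0,-0.405,0,-0.0071,0,-0.0031,1],[0,-0.405,0,-0.0071,0,-0.0031,1],[0,-0.405,0,-0.0042,0,-0.0089,1],[0,-0.405,0,-0.0042,0,-0.0089,1],[0,-0.405,0,-0.0042,0,-0.0089,1],[0,-0.405,0,-0.0042,0,-0.0089,1],[0,-0.405,0,-0.0042,0,-0.0089,1],[0,-0.405,0,-0.0042,0,-0.0089,1],[0,-0.405,0,-0.0042,0,-0.0089,1],[0,-0.405,0,-0.0042,0,-0.0089,1],[0,-0.405,0,-0.0042,0,-0.0089,1],[0,0,0,0,0,0,1],[0,0,0,0,0,0,1]]'; python3 -m jog '[[0,0,0,0,0,0,1],[0,0,0,0,0,0,1],[0,0,0,0,0,0,1],[0,0,0,0,0,0,1],[0,0,0,0,0,0,1],[0,0,0,0,0,0,1],[0,0,0,0,0,0,1],[0,0,0,0,0,0,1],[0,0,0,0,0,0,1],[0,0,0,0,0,0,1],[0,0,0,0,0,0,1],[0,0,0,0,0,0,1]]'
python3 - <<'E'
from h import *
from workcell import viewer
scoop()
w=viewer.snapshot("wrist")["pixels"]; s=viewer.snapshot("scene")["pixels"][40:240,220:490]
o=np.hstack([cv2.resize(w,(430,323)),cv2.resize(s,(370,274))[:274] if 0 else cv2.copyMakeBorder(cv2.resize(s,(370,274)),0,49,0,0,0)])
cv2.imwrite("pics/p3.png",o[:,:,::-1])
E
```

```text
time: 14.05
eef_pos: [0.464, -0.1975, 0.2113]
eef_rot: [[-0.567, -0.081, -0.82], [0.05, -0.997, 0.064], [-0.822, -0.004, 0.569]]
contact_force: [0.0, -0.0, -4.4]
width: 0.0574
time: 15.25
eef_pos: [0.4635, -0.1975, 0.2119]
eef_rot: [[-0.569, -0.082, -0.818], [0.05, -0.997, 0.065], [-0.821, -0.004, 0.571]]
contact_force: [-1.7, 0.2, -1.2]
width: 0.0573
lip in box [-0.04   -0.      0.0947] yaw,tilt,roll [-4.2 50.   0.4]
```

View pics/p3.png

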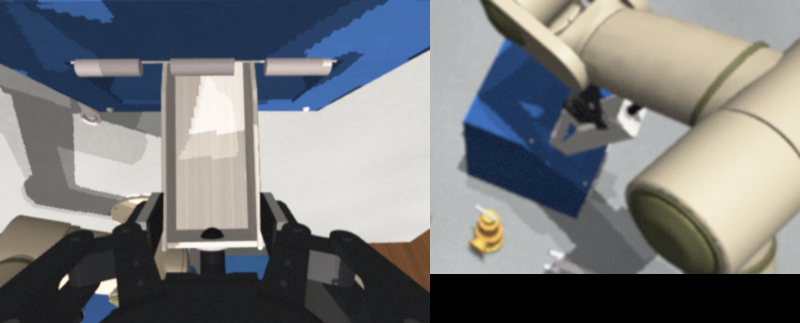

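The wrist view shows the scoop floor empty up to the hinge line (row 65), with the scoop inside the opening. I'll back out along the scoop's axis, still tilted.

```bash
python3 -m jog '[[0,0,0,0,0,0,1],[0,0,0,0,0,0,1],[0,0,0,0,0,0,1],[0,0,0,-0.0027,0,0.01,1],[0,0,0,-0.0054,0,0.02,1],[0,0,0,-0.0054,0,0.02,1],[0,0,0,-0.0054,0,0.02,1],[0,0,0,-0.0054,0,0.02,1],[0,0,0,-0.0054,0,0.02,1],[0,0,0,-0.0054,0,0.02,1],[0,0,0,-0.0054,0,0.02,1],[0,0,0,-0.0054,0,0.02,1],[0,0,0,-0.0054,0,0.02,1],[0,0,0,-0.0027,0,0.01,1],[0,0,0,0,0,0,1],[0,0,0,0,0,0,1]]'
python3 - <<'E'
from h import *
from workcell import viewer
scoop()
w=viewer.snapshot("wrist")["pixels"]; s=viewer.snapshot("scene")["pixels"][40:240,220:490]
o=np.hstack([cv2.resize(w,(430,323)),cv2.copyMakeBorder(cv2.resize(s,(370,274)),0,49,0,0,0)])
cv2.imwrite("pics/p4.png",o[:,:,::-1])
st=telemetry.read_state(); print(st["contact_force"])
S=np.load("grasp.npz")["R"]; T=R.from_euler("Z",-11.7,degrees=True).as_matrix()@S.T
print(np.load("grasp.npz")["t"]);delta(np.array([.5221,.2137,.215]),T)
E
```

```text
time: 16.95
eef_pos: [0.3839, -0.1913, 0.3068]
eef_rot: [[-0.569, -0.082, -0.818], [0.05, -0.997, 0.065], [-0.821, -0.004, 0.571]]
contact_force: [-0.3, -0.9, -2.6]
width: 0.0569
lip in box [-0.1199 -0.      0.1896] yaw,tilt,roll [-4.2 50.   0.4]
[-0.25265095  0.43008897 -2.33239402]
[ 0.0311995 -0.001858  -0.0397005]
t 17.05 pos [ 0.3839 -0.1913  0.3065] w 0.0575 F [-0.3  0.4 -2.3] q [-33.  23.  66. -18. 122.  57.]
 turn scale [ 1.066  7.274 -0.175]  shift scale (tool now) [ 0.0278 -0.6909 -0.232 ] (target tool) [ 0.172  -0.7078 -0.0431]
```

View pics/p4.png

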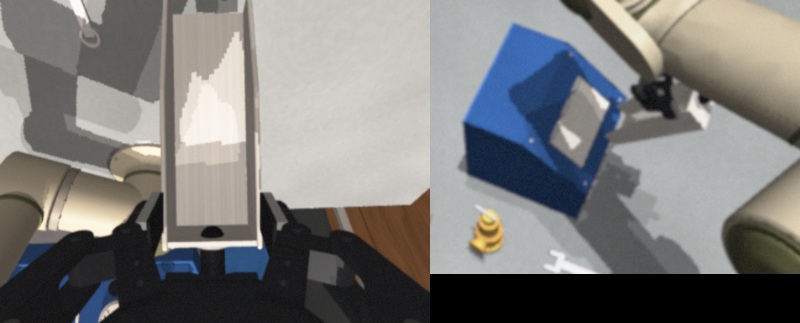

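```bash
python3 -m jog '[[0.133,0.909,-0.022,0,0,0,1],[0.133,0.909,-0.022,0,0,0,1],[0.133,0.909,-0.022,0,0,0,1],[0.133,0.909,-0.022,0,0,0,1],[0.133,0.909,-0.022,0,0,0,1],[0.133,0.909,-0.022,0,0,0,1],[0.133,0.909,-0.022,0,0,0,1],[0.133,0.909,-0.022,0,0,0,1],[0,0,0,0.001,-0.03,-0.004,1],[0,0,0,0.0022,-0.064,-0.0075,1],[0,0,0,0.0022,-0.064,-0.0075,1],[0,0,0,0.0022,-0.064,-0.0075,1],[0,0,0,0.0022,-0.064,-0.0075,1],[0,0,0,0.0022,-0.064,-0.0075,1],[0,0,0,0.0022,-0.064,-0.0075,1],[0,0,0,0.0022,-0.064,-0.0075,1],[0,0,0,0.0022,-0.064,-0.0075,1],[0,0,0,0.0022,-0.064,-0.0075,1],[0,0,0,0.0022,-0.064,-0.0075,1],[0,0,0,0.001,-0.03,-0.004,1]]'; python3 -m jog '[[0,0,0,0,0,0,1],[0,0,0,0,0,0,1]]'
python3 - <<'E'
from h import *
scoop()
S=np.load("grasp.npz")["R"]; T=R.from_euler("Z",-11.7,degrees=True).as_matrix()@S.T
delta(np.array([.5221,.2137,.045]),T)
E
```

```text
time: 19.05
eef_pos: [0.521, 0.2119, 0.3061]
eef_rot: [[0.255, -0.203, -0.945], [-0.051, -0.979, 0.197], [-0.966, -0.002, -0.26]]
contact_force: [0.1, -0.4, -3.0]
width: 0.0572
time: 19.25
eef_pos: [0.5206, 0.209, 0.3065]
eef_rot: [[0.256, -0.205, -0.945], [-0.052, -0.979, 0.198], [-0.965, -0.002, -0.261]]
contact_force: [0.6, -0.0, -2.7]
width: 0.0573
lip in box [0.0479 0.3921 0.2867] yaw,tilt,roll [-11.7   0.1  -0.1]
t 19.25 pos [0.5206 0.209  0.3065] w 0.0573 F [ 0.6 -0.  -2.7] q [ 13.  14.  72.  -6.  80. 115.]
 turn scale [ 0.007  0.011 -0.01 ]  shift scale (tool now) [ 0.4211 -0.0075  0.1128] (target tool) [ 0.4209 -0.0069  0.1134]
```

```bash
python3 -m jog '[[0,0,0,0.02,-0.007,0.0055,1],[0,0,0,0.042,0,0.0113,1],[0,0,0,0.042,0,0.0113,1],[0,0,0,0.042,0,0.0113,1],[0,0,0,0.042,0,0.0113,1],[0,0,0,0.042,0,0.0113,1],[0,0,0,0.042,0,0.0113,1],[0,0,0,0.042,0,0.0113,1],[0,0,0,0.042,0,0.0113,1],[0,0,0,0.042,0,0.0113,1],[0,0,0,0.022,0,0.006,1],[0,0,0,0,0,0,1],[0,0,0,0,0,0,1]]'
python3 - <<'E'
from h import *
S=np.load("grasp.npz")["R"]; T=R.from_euler("Z",-11.7,degrees=True).as_matrix()@S.T
delta(np.array([.5221,.2137,.0237]),T)
E
```

```text
time: 20.55
eef_pos: [0.5229, 0.2131, 0.0471]
eef_rot: [[0.258, -0.207, -0.944], [-0.052, -0.978, 0.2], [-0.965, -0.003, -0.263]]
contact_force: [-0.2, -1.1, -3.0]
width: 0.0574
t 20.55 pos [0.5229 0.2131 0.0471] w 0.0574 F [-0.2 -1.1 -3. ] q [ 13.  30.  96. -10.  41. 122.]
 turn scale [-0.007 -0.009 -0.003]  shift scale (tool now) [ 0.0372 -0.0006  0.0117] (target tool) [ 0.0372 -0.0006  0.0117]
```

```bash
python3 -m jog '[[0,0,0,0.008,0,0.0022,1],[0,0,0,0.008,0,0.0022,1],[0,0,0,0.007,0,0.002,1],[0,0,0,0.006,0,0.0018,1],[0,0,0,0.005,0,0.0015,1],[0,0,0,0.0025,0,0.0008,1],[0,0,0,0,0,0,1],[0,0,0,0,0,0,1]]'
```

```text
time: 21.35
eef_pos: [0.5224, 0.2139, 0.024]
eef_rot: [[0.258, -0.205, -0.944], [-0.051, -0.979, 0.199], [-0.965, -0.003, -0.263]]
contact_force: [-1.9, 0.0, 5.0]
width: 0.0574
```

```bash
python3 -m jog '[[0,0,0,0,0,0,0.2],[0,0,0,0,0,0,-0.5],[0,0,0,0,0,0,-1],[0,0,0,0,0,0,-1],[0,0,0,0,0,0,-1],[0,0,0,0,0,0,-1],[0,0,0,0,0,0,-1],[0,0,0,-0.01,0,0,-1],[0,0,0,-0.02,0,0,-1],[0,0,0,-0.04,0,0,-1],[0,0,0,-0.06,0,0,-1],[0,0,0,-0.06,0,0,-1],[0,0,0,-0.06,0,0,-1],[0,0,0,-0.06,0,0,-1],[0,0,0,-0.04,0,0,-1],[0,0,0,0,0,0,-1],[0,0,0,0,0,0,-1]]'
python3 - <<'E'
from h import *
from workcell import viewer
w=viewer.snapshot("wrist")["pixels"]; s=viewer.snapshot("scene")["pixels"]
o=np.hstack([cv2.resize(w,(330,248)),cv2.resize(s,(331,248))]); 
o=np.hstack([cv2.copyMakeBorder(cv2.resize(w,(330,248)),0,104,0,0,0),cv2.resize(s,(469,352))]); cv2.imwrite("pics/p5.png",o[:,:,::-1])
E
```

```text
time: 23.05
eef_pos: [0.4677, 0.2247, 0.2267]
eef_rot: [[0.258, -0.205, -0.944], [-0.051, -0.979, 0.199], [-0.965, -0.003, -0.263]]
contact_force: [0.4, -0.8, -0.4]
width: 0.0854
```

View pics/p5.png

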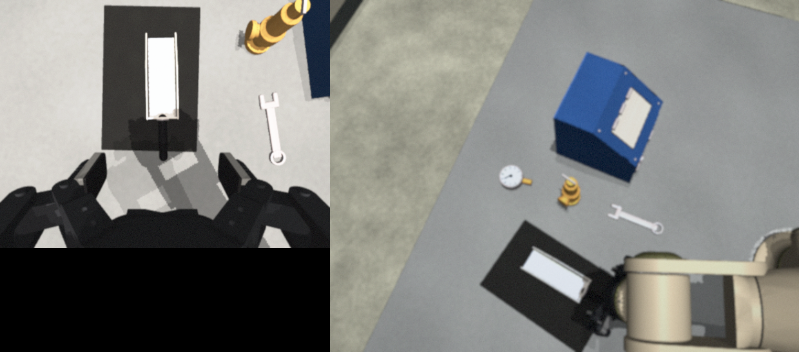

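The pictures show the empty scoop standing level on the mat around wrist pixel (162,78) and the flap shut around scene pixel (634,118). No nuts are visible on the bench, and the valve, wrench and gauge have not moved. Handing in.

```bash
python3 -c "
from workcell import hand_in
print(hand_in())"
```

```text
the job is handed in; nothing more can be done
None
```

I tipped the nuts into the reject box, set the empty scoop back on the mat, and handed the job in at about 23 s of the 67 s allowed. The hand-in gave no verdict.

**What I did:** I gripped the scoop across its side walls and carried it level to the box. I pushed the flap in with the lip until the force read about 4.6 N, then tilted the scoop to 50° and held it there while the nuts poured. I backed out still tilted so the flap could close, set the scoop down level, released it and retreated.

**Last checks:**
- **Scoop:** it looks empty and stands level on the mat, with the gripper clear and open at 85 mm.
- **Flap:** it looks shut and flush with the slope.
- **Nuts:** none are visible outside the box. The wrist load dropped by about 0.9 N (roughly -3.9 to -3.0 N, but noisy), close to the 0.83 N that five nuts weigh. I could not see inside the box, so I am inferring that all five are in there.
- **Bystanders:** the valve, wrench and gauge look unmoved.

No check failed. One small mismatch: the fingers read 57.5 mm on the 60 mm wide scoop, and the grip still held.

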